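# Zero the profile gauge and lock it

## Task

The profile gauge on the drawing board still holds the shape of the last pot. Work the closed fingertips gently along its near edge, pushing in every leaf that stands out towards you until all of them are flush with the blue housing, and then push the red locking lever round until it lies along the housing at its stop. Only push: do not lift the gauge or shove it out of its cleats, and leave the sherd, the pencil and the dropper bottle where they are.

Things in the scene. Friction and masses are not known exactly. Their poses are not given: they have to be found in the camera images.
- drawing_board: Light plywood drawing board, fixed to the bench, 280 x 300 x 12 mm. Origin: centre of its underside; x points away from the robot, y to the left, z up. Paper is taped to its far half; on the near half four dark cleats hold the corners of the gauge with 1 mm of play. The near two are 6 mm high; the far two stand 23 mm high and carry brass turn-buttons (up to 25 mm) that keep the gauge down.
- gauge: Profile gauge (contour gauge), 0.6 kg, loose between the cleats: dark blue housing 50 (x) x 148 (y) x 22 mm. Origin: centre of its underside, on the board's top; axes as the board's. 16 leaves slide through it along x, in a row 104 mm long centred on it; the 22 mm at each end are solid. Its near face, where flush leaves end, is 25 mm from the origin to -x and 16 mm high; the top plate above is set back 4 mm.
- lever_pivot (a point): Vertical pivot axis of the red locking lever, on top of the right end of the housing, 23.5 mm above the board's top (the underside of the lever). Axes as the gauge's.
- lever_rib (a point): Point on the upright rib of the red locking lever, 42 mm from the pivot. The lever is 11 mm wide and ends 56 mm from the pivot; the rib on it is 7 mm thick, runs from 16 to 56 mm from the pivot and reaches up to 42.5 mm above the board's top (this point: 34.5 mm).
- lock (a joint): Angle of the red locking lever (rad). 0: shut, at its stop, the lever lying along the top of the housing and pointing left (gauge +y). It grows clockwise seen from above; at 1.57 it points straight away from the robot (gauge +x). It starts open at 1.35 to 1.7 and stays where it is left; turning takes about 0.03 N m.
- rim_sherd: Loose potsherd, 72 x 78 x 16 mm, lying on the sheet. Origin under its centre. Not part of the job.
- pencil: Loose green pencil, 123 mm long and 7 mm thick along its own y axis, lying on the sheet. Origin under its centre. Not part of the job.
- dropper_bottle: Small brown dropper bottle, 33 mm wide, 102 mm tall, standing to the left of the board. Origin under its centre. Not part of the job.
- leaf_01 (a joint): Leaf 1, the leftmost of 16 flat off-white leaves, each 5.8 mm wide at 6.5 mm pitch, 6 to 16 mm above the board's top: how far its rounded near end stands out of the housing's near face towards the robot (m). 0: flush, at its stop; up to 0.027 at the start. About 0.5 N pushes it in; it is slick and stays where left. Its far end stands 15 to 45 mm out of the far face.
- leaf_02 (a joint): Leaf 2 from the left: the same. A leaf gives only along x: pushed from the side it catches, so press them straight in, or take them in a few mm at a time with a slanting face.
- leaf_03 (a joint): Leaf 3 from the left: the same.
- leaf_04 (a joint): Leaf 4 from the left: the same.
- leaf_05 (a joint): Leaf 5 from the left: the same.
- leaf_06 (a joint): Leaf 6 from the left: the same.
- leaf_07 (a joint): Leaf 7 from the left: the same.
- leaf_08 (a joint): Leaf 8 from the left: the same.
- leaf_09 (a joint): Leaf 9 from the left: the same.
- leaf_10 (a joint): Leaf 10 from the left: the same.
- leaf_11 (a joint): Leaf 11 from the left: the same.
- leaf_12 (a joint): Leaf 12 from the left: the same.
- leaf_13 (a joint): Leaf 13 from the left: the same.
- leaf_14 (a joint): Leaf 14 from the left: the same.
- leaf_15 (a joint): Leaf 15 from the left: the same.
- leaf_16 (a joint): Leaf 16 from the left: the same.

How it is judged:
By the outcome, as a careful person would: the job done as asked, in the order asked, and still so for the second after the job is handed in, with the robot touching nothing.
It also fails if it takes over 64 s, if anything falls off the work surface, if the arm or the gripper's body presses on something with over 40 N, if the wrist force passes 120 N, or if a joint passes its speed limit or range.

## Robot

A 7-joint arm with a two-finger parallel gripper is mounted at the origin on a cart in front of the work surface, level with it; the furniture and walls round the work are solid. World frame = base frame: x ahead of the robot, y to its left, z up, the work surface at z = 0. Lengths are in m, angles in rad, forces in N, time in s.
With the tool pointing down it reaches from about 0.425 to 0.875 m from the base axis. Payload 4.7 kg.
Tool frame: the origin (TCP) lies midway between the tips of the shut fingers; the grasp point (between the pads) lies 19 mm behind it (ctrl.grip_point_offset is the distance from the TCP to the grasp point, in m); z points along the fingers, y is the line along which they close (so a half turn about z gives the same grasp; the last joint's range is limited). The gripper opens to 87 mm and grips with 3 to 60 N. Pads are 19 mm wide; open, the fingers measure 117 mm over their backs; the gripper's body (75 mm by 190 mm) begins 51 mm behind the grasp point.
Start: joints at [-1.167, 0.321, -0.07, 1.45, 0.023, 1.371, -0.057], TCP at [0.247, 0.601, 0.186] pointing down, gripper open.
Joint ranges: [-2.86, 2.86], [-0.3, 2.09], [-1.38, 1.24], [0.06, 2.45], [-1.56, 4.7], [0.09, 2.05], [-2.69, 2.69]. Speed limits (rad/s): [2.57, 2.57, 3.14, 3.14, 3.14, 3.14, 3.14].

## Interface

Orientations are given as a rotation vector (axis times angle).
In Python, from bench import ctrl gives the robot as it stands.
- The arm moves only by the tool move_arm, never from a script. Its argument "increments" is text: rows parted by semicolons, each of 7 numbers parted by spaces: the shift along the world's x, y, z in mm, then the turn, a rotation vector about the world's x, y, z in degrees, then the closure in counts, from 0 (fully open) to 255 (shut). A call has exactly 8 rows; each row shifts and turns the commanded pose from where the row before left it; what a row does not reach is not made up. A row lasts 1/12 s, in which the tool goes at most 41.7 mm and 7.16 degrees, less where a joint would pass 70% of its speed; a pose out of reach is approached as far as the arm can. A call with a gripper value outside its range is refused whole. The fingers move at their own pace and stop on an object; "grip_force" is the grip in N (left out, the last holds). Time passes only in rows, so rows that do not move let the fingers close, or fill a call up. It gives the time, the measured TCP pose, the force, the opening and the grip force at its end, in the units of the state.
- ctrl.get_state(): the state, without advancing time (a new reading comes with each control period).
- ctrl.get_image(name): name is "scene" or "side" or "wrist"; returns a dict with "frame" (420x560x3 uint8, red, green, blue), "depth" (420x560 float32, m along the optical axis (not along the pixel's ray), 0 where there is no reading), "fx", "fy", "cx", "cy" (pixels), "k1" (the pictures are not rectified: a ray, as slopes to the right and down, at radius r is drawn at 1 + k1 r^2 times it, then the intrinsics apply), "position" and "orientation" of the camera in the world. Camera axes: x right, y down, z forward; pixel columns grow to the right and rows downward; lengths in m; the calibration is good to about 2 mm. A picture is of the moment at which its call begins.
- ctrl.close_job(): hands the job in; it is judged then, once.
Trained networks look in a picture, given as the dict that the camera call returned (one of the last four; its "shot" number tells which), for a name from the list of things; names that differ only in an ending like _2 or _b are one class to them, and where a whole thing is asked for, a point or a joint stands for the part that bears it (a point fixed in the world has none). Each returns a list of dicts, best first, with "score" (0 to 1); they miss things now and then, are a little off and sometimes report something else, mostly with a low value. They report only what shows in the picture. A call takes as long as a camera call.
- ctrl.find_in(target, picture): "centre" ([x, y, z] in m, in world coordinates, good to about 4 mm: the middle of the surface that is visible of it).
- ctrl.silhouettes(target, picture): "region" (420x560 bool, what is visible of it).
The state is a dict: "time": time; "joint_positions": joint angles; "qd": joint speeds; "joint_torque": joint torques, N m; "position": TCP position; "tool_rot": TCP orientation; "ft_force": force on the tool from outside, world axes, zero at the start; "torque": the same for the moment, N m; "grip_width": opening from 0.0 (shut) to 1.0 (fully open); "grip_force": force on a finger pad.
Only numpy, scipy, OpenCV 4.12 (cv2) and the standard library are available. Lean on these libraries where they do the work, as an engineer would, in place of code of your own. Each camera call takes 0.05 s, during which the arm holds its last target. There are 200 camera calls.

## Working session

There is one attempt and no reset: what is moved stays moved. The work goes in short steps, Python scripts to look and compute and a tool call to move; the robot and the scene stay as the last step left them, time stands still between calls to the robot, and variables do not carry over. Pictures are saved under pics/ and viewed, at most 10 in all, crops included, and the job is handed in when it is done.

Besides the shell and the picture viewer there is one more tool, called after "Call:" by a JSON object that holds its "name" and its "arguments", one argument or row to a line. move_arm: Moves the arm, as the interface text tells. Its arguments: {"type":"object","properties":{"increments":{"type":"string"},"grip_force":{"type":"number"}},"required":["increments"]}

```bash
mkdir -p pics; cat > h.py <<'E'
from bench import ctrl
import numpy as np, cv2
from scipy.spatial.transform import Rotation as R
def rot(o):
    o=np.array(o,float)
    return o if o.shape==(3,3) else (R.from_rotvec(o).as_matrix() if o.size==3 else R.from_quat(o).as_matrix())
def cloud(p):
    h,w=p["depth"].shape
    K=np.array([[p["fx"],0,p["cx"]],[0,p["fy"],p["cy"]],[0,0,1]])
    u,v=np.meshgrid(np.arange(w),np.arange(h))
    uv=np.stack([u,v],-1).reshape(-1,1,2).astype(np.float64)
    s=cv2.undistortPoints(uv,K,np.array([p["k1"],0,0,0.])).reshape(h,w,2)
    d=p["depth"][...,None]
    c=np.concatenate([s*d,d],-1)
    return c@rot(p["orientation"]).T+np.array(p["position"])
def save(p,n,crop=None,scale=1):
    f=p["frame"][...,::-1]
    if crop: a,b,c,d=crop; f=f[b:d,a:c]
    cv2.imwrite("pics/"+n,cv2.resize(f,None,fx=scale,fy=scale,interpolation=cv2.INTER_CUBIC))
E
python3 - <<'E'
from h import *
ims=[]
for n in ["scene","side"]:
    p=ctrl.get_image(n); ims.append(p["frame"]); print(n,p["orientation"],p["position"],p["k1"],p["fx"])
    for t in ["drawing_board","gauge","lever_pivot","lever_rib","lock","rim_sherd","dropper_bottle"]:
        print(t,[(np.round(r["centre"],4).tolist(),round(r["score"],2)) for r in ctrl.find_in(t,p)[:2]])
    save(p,n+"0.png",None,1.4)
print(ctrl.get_state())
E
```

```text
scene [-2.09444619  0.61263664 -0.34973186] [ 0.20246538 -0.27233011  0.54269615] -0.14039422749153416 463.2127047670566
drawing_board [([0.5776, 0.2135, 0.0115], 0.65)]
gauge [([0.5492, 0.2505, 0.0362], 0.6)]
lever_pivot [([0.5436, 0.252, 0.0324], 0.61)]
lever_rib [([0.5846, 0.2012, 0.0426], 0.76), ([0.5767, 0.263, 0.0293], 0.3)]
lock [([0.5836, 0.2039, 0.0431], 0.65)]
rim_sherd [([0.6646, 0.3509, 0.027], 0.92)]
dropper_bottle [([0.4514, 0.5155, 0.0441], 0.67)]
side [-2.19279646  0.19278054 -0.13202637] [ 0.46305823 -0.34196025  0.56942578] 0.019288722146378393 393.9459762142088
drawing_board [([0.5988, 0.2013, 0.0135], 0.58)]
gauge [([0.551, 0.2424, 0.0335], 0.97)]
lever_pivot [([0.5527, 0.2424, 0.0368], 0.96), ([0.5409, 0.2907, 0.0301], 0.38)]
lever_rib [([0.5923, 0.1992, 0.0403], 0.6)]
lock [([0.5912, 0.2021, 0.0414], 0.77)]
rim_sherd [([0.6669, 0.3531, 0.025], 0.91)]
dropper_bottle [([0.4593, 0.5166, 0.0461], 0.8)]
{'time': 0.8, 'joint_positions': array([-1.16691818,  0.32094018, -0.07006937,  1.45048551,  0.02258025,
        1.3708203 , -0.0568983 ]), 'qd': array([ 0.00071018, -0.00089343, -0.00040328,  0.00090189,  0.00074016,
       -0.00211826, -0.00037534]), 'joint_torque': array([-2.72611933e-04, -4.91038013e+01, -4.03012745e-01, -3.12760806e+01,
       -6.37635123e-02,  3.33209813e-02,  2.08180694e-05]), 'position': array([0.24703458, 0.60125474, 0.18573245]), 'tool_rot': array([6.08401310e-01, 3.08205632e+00, 1.94234091e-04]), 'ft_force': array([-0.67624692,  0.08982488, -0.35463392]), 'torque': array([ 0.01007143, -0.00025761, -0.01329879]), 'grip_force': 0.0, 'grip_width': 0.9991207556476008}
```

View pics/scene0.png

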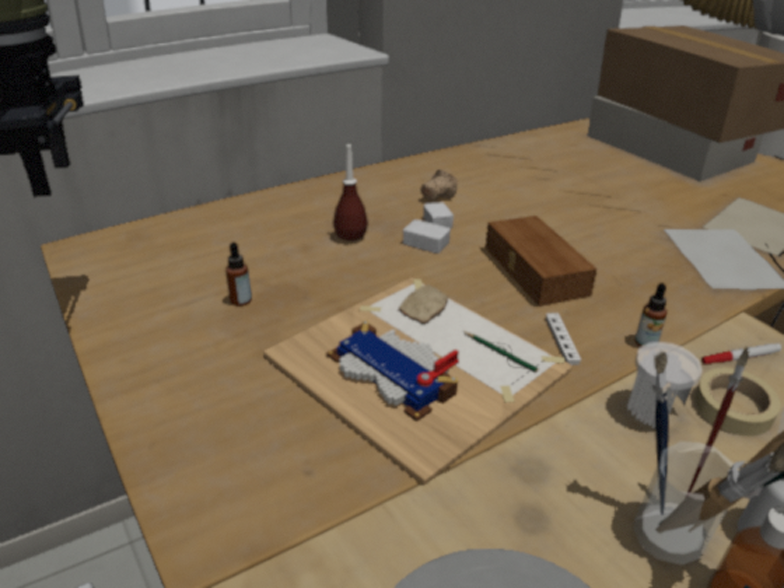

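View pics/side0.png

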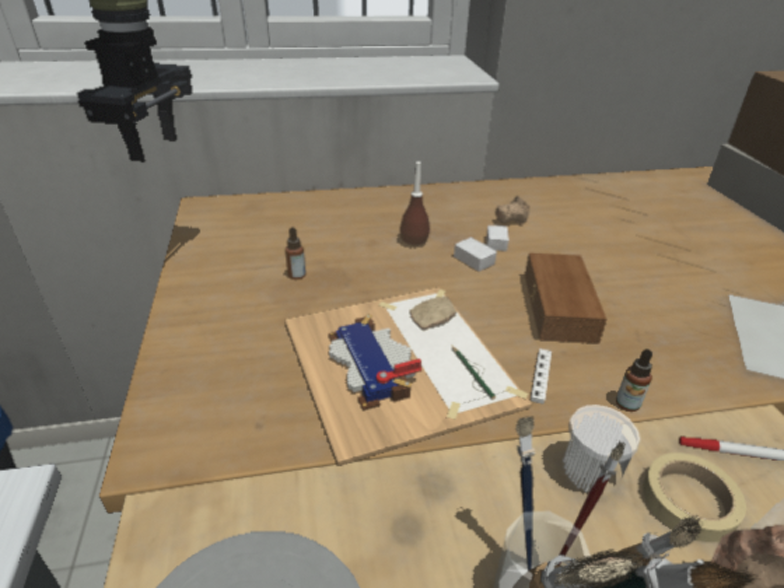

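```bash
python3 - <<'E'
from h import *
for n in ["scene","side"]:
    p=ctrl.get_image(n); P=cloud(p); f=p["frame"].astype(int); r,g,b=f[...,0],f[...,1],f[...,2]
    reg=(abs(P[...,0]-.56)<.2)&(abs(P[...,1]-.25)<.2)
    blue=reg&(b>r+40)&(b>g+30)&(P[...,2]>.027)&(P[...,2]<.045)
    q=P[blue]; print(n,blue.sum(),"z",np.percentile(q[:,2],[5,50,95]))
    (c,s,a)=cv2.minAreaRect((q[:,:2]*1000).astype(np.float32)); print("blue rect",c,s,a)
    red=reg&(r>130)&(g<70)&(b<70); q=P[red]; print("red z",np.percentile(q[:,2],[5,50,95]),red.sum())
    print(cv2.minAreaRect((q[q[:,2]>.047][:,:2]*1000).astype(np.float32)), cv2.minAreaRect((q[:,:2]*1000).astype(np.float32)))
    s=ctrl.silhouettes("drawing_board",p)
    if s:
        m=s[0]["region"]&(abs(P[...,2]-.012)<.006); q=P[m]; print("board",np.median(q[:,2]),cv2.minAreaRect((q[:,:2]*1000).astype(np.float32)))
    for t in ["dropper_bottle","rim_sherd"]:
        s=ctrl.silhouettes(t,p); q=P[s[0]["region"]]; print(t,np.percentile(q,[3,50,97],axis=0).round(3).tolist())
E
```

```text
scene 1234 z [0.02994248 0.03413562 0.03560465]
blue rect (544.33349609375, 252.7562713623047) (49.401092529296875, 147.0787811279297) 9.991378784179688
red z [0.03917657 0.04162844 0.05472866] 107
((594.94384765625, 203.31187438964844), (35.46001052856445, 3.9058656692504883), 10.752613067626953) ((582.7996826171875, 198.12632751464844), (61.67861557006836, 15.94443416595459), 2.616968870162964)
board 0.012003918158033033 ((594.706298828125, 263.2690124511719), (283.15521240234375, 304.327392578125), 10.738469123840332)
dropper_bottle [[0.439, 0.511, 0.006], [0.452, 0.517, 0.044], [0.468, 0.528, 0.092]]
rim_sherd [[0.635, 0.322, 0.017], [0.663, 0.349, 0.025], [0.701, 0.381, 0.029]]
side 861 z [0.03129007 0.03320286 0.03479533]
blue rect (547.03759765625, 252.74978637695312) (47.67000198364258, 147.8841552734375) 10.042374610900879
red z [0.03898255 0.04101496 0.05425042] 113
((597.91748046875, 202.95220947265625), (33.250823974609375, 4.3093976974487305), 11.197257995605469) ((584.293212890625, 201.1376190185547), (61.56700897216797, 13.089022636413574), 11.322875022888184)
board 0.011430564479789074 ((597.079345703125, 263.6560974121094), (281.8700256347656, 303.2561950683594), 10.761992454528809)
dropper_bottle [[0.442, 0.511, 0.001], [0.457, 0.517, 0.046], [0.472, 0.53, 0.093]]
rim_sherd [[0.639, 0.321, 0.015], [0.668, 0.347, 0.024], [0.703, 0.38, 0.028]]
```

Call:
{"name": "move_arm", "arguments": {
  "increments": "16 -24 0 0 0 4.1 255;16 -24 0 0 0 4.1 255;16 -24 0 0 0 4.1 255;16 -24 0 0 0 4.1 255;16 -24 0 0 0 4.1 255;16 -24 0 0 0 4.1 255;16 -24 0 0 0 4.1 255;16 -24 0 0 0 4.1 255",
  "grip_force": 10
}}

```text
time: 1.87
position: [0.3757, 0.408, 0.1859]
tool_rot: [-0.292, 3.128, 0.001]
ft_force: [1.0, 0.6, 0.3]
grip_width: 0.48
grip_force: 0.0
```

Call:
{"name": "move_arm", "arguments": {
  "increments": "10.5 -16 -13 0 0 0 255;10.5 -16 -13 0 0 0 255;10.5 -16 -13 0 0 0 255;10.5 -16 -13 0 0 0 255;10.5 -16 -13 0 0 0 255;10.5 -16 -13 0 0 0 255;10.5 -16 -13 0 0 0 255;10.5 -16 -13 0 0 0 255"
}}

```text
time: 2.53
position: [0.4596, 0.2805, 0.0813]
tool_rot: [-0.287, 3.128, 0.001]
ft_force: [0.1, -0.1, -0.9]
grip_width: 0.009
grip_force: 0.0
```

```bash
python3 - <<'E'
from h import *
s=ctrl.get_state(); print(s["time"],s["position"],s["ft_force"],s["grip_width"]); M=rot(s["tool_rot"]); print(M.round(4), np.degrees(np.arctan2(M[1,1],M[0,1])))
p=ctrl.get_image("wrist"); save(p,"w1.png",None,1.4); print(p["position"])
P=cloud(p); f=p["frame"].astype(int); r,g,b=f[...,0],f[...,1],f[...,2]
blue=(b>r+40)&(b>g+30)&(abs(P[...,2]-.034)<.005); q=P[blue]; print(blue.sum(),np.median(q[:,2]),cv2.minAreaRect((q[:,:2]*1000).astype(np.float32)))
E
```

```text
2.5333 [0.45956196 0.28049789 0.0813158 ] [ 0.11923094 -0.10040514 -0.8768204 ] 0.009020297847146024
[[-9.834e-01 -1.817e-01  5.000e-04]
 [-1.817e-01  9.834e-01  4.000e-04]
 [-6.000e-04  3.000e-04 -1.000e+00]] 100.46689526338733
[0.38860466 0.267614   0.28084306]
54 0.03441378383917611 ((549.1615600585938, 297.10455322265625), (26.88321304321289, 0.9208579659461975), 10.402609825134277)
```

View pics/w1.png

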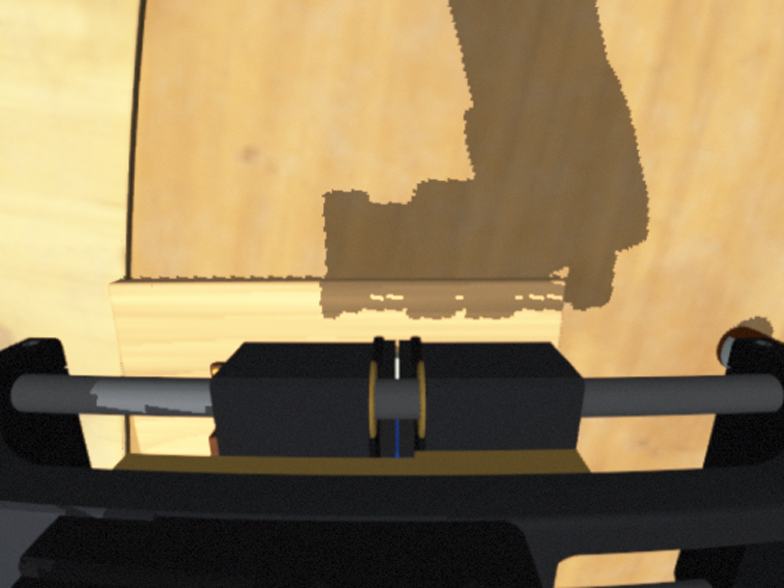

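Call:
{"name": "move_arm", "arguments": {
  "increments": "0 0 -10 0 0 0 255;0 0 -10 0 0 0 255;0 0 -10 0 0 0 255;0 0 -10 0 0 0 255;0 0 -10 0 0 0 255;0 0 -8 0 0 0 255;0 0 -3 0 0 0 255;0 0 0 0 0 0 255"
}}

```text
time: 3.25
position: [0.4582, 0.281, 0.0196]
tool_rot: [0.287, -3.127, 0.001]
ft_force: [0.4, 0.5, 0.3]
grip_width: 0.007
grip_force: 0.0
```

```bash
python3 - <<'E'
from h import *
p=ctrl.get_image("side"); save(p,"s2.png",(190,200,350,340),5)
E
```

```text
(no output)
```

View pics/s2.png

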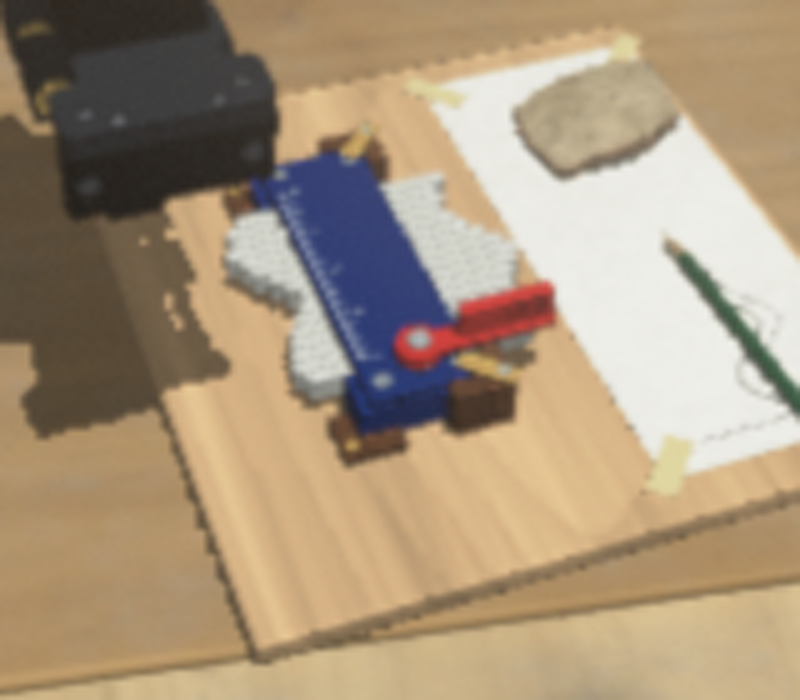

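The crop shows the gauge with two lobes of leaves (near (260,250) and (315,370)), the gripper on the near-left side clear of them, and the red lever from pivot (418,340) pointing away.

Call:
{"name": "move_arm", "arguments": {
  "increments": "4.9 0.9 0 0 0 0 255;4.9 0.9 0 0 0 0 255;4.9 0.9 0 0 0 0 255;4.9 0.9 0 0 0 0 255;4.9 0.9 0 0 0 0 255;4.9 0.9 0 0 0 0 255;4.9 0.9 0 0 0 0 255;4.9 0.9 0 0 0 0 255"
}}

```text
time: 3.97
position: [0.4988, 0.2885, 0.0206]
tool_rot: [-0.286, 3.128, 0.0]
ft_force: [-0.0, 0.5, -0.5]
grip_width: 0.005
grip_force: 0.0
```

Call:
{"name": "move_arm", "arguments": {
  "increments": "1 0.2 0 0 0 0 255;1 0.2 0 0 0 0 255;1 0.2 0 0 0 0 255;0 0 0 0 0 0 255;0 0 0 0 0 0 255;0 0 0 0 0 0 255;0 0 0 0 0 0 255;0 0 0 0 0 0 255"
}}

```text
time: 4.63
position: [0.5011, 0.2891, 0.0207]
tool_rot: [-0.287, 3.128, 0.0]
ft_force: [0.3, -0.4, 1.3]
grip_width: 0.004
grip_force: 0.0
```

Call:
{"name": "move_arm", "arguments": {
  "increments": "1 0.2 0 0 0 0 255;1 0.2 0 0 0 0 255;1 0.2 0 0 0 0 255;0 0 0 0 0 0 255;0 0 0 0 0 0 255;0 0 0 0 0 0 255;0 0 0 0 0 0 255;0 0 0 0 0 0 255"
}}

```text
time: 5.3
position: [0.5042, 0.2897, 0.0207]
tool_rot: [0.287, -3.128, -0.0]
ft_force: [0.3, 0.8, -0.0]
grip_width: 0.004
grip_force: 0.0
```

```bash
python3 - <<'E'
from h import *
p=ctrl.get_image("side"); save(p,"s3.png",(190,200,350,340),5)
E
```

```text
(no output)
```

View pics/s3.png

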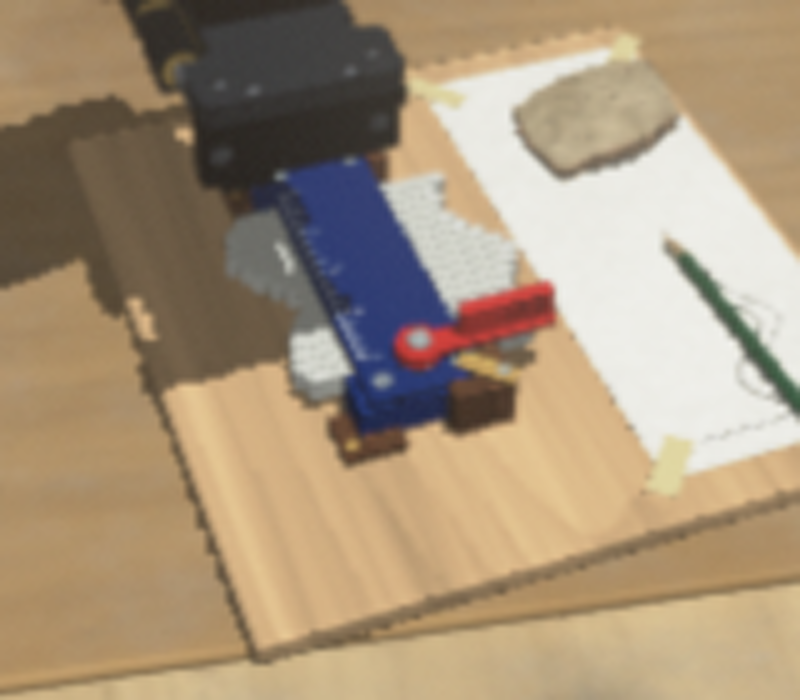

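The fingers are at the left end behind the hand (about (230,190)); no leaf has moved visibly, the big lobe still sits at (260,240). Measure in the gauge frame.

```bash
cat >> h.py <<'E'
def gf(P,yaw=10.5,o=(.5457,.2527)):
    c,s=np.cos(np.radians(yaw)),np.sin(np.radians(yaw)); d=P[...,:2]-np.array(o)
    return np.stack([d[...,0]*c+d[...,1]*s,-d[...,0]*s+d[...,1]*c,P[...,2]-.012],-1)*1000
def leaves(n):
    p=ctrl.get_image(n); G=gf(cloud(p)); f=p["frame"].astype(int)
    w=(np.ptp(f,axis=-1)<45)&(f.mean(-1)>60)&(abs(G[...,2]-15)<5)&(abs(G[...,1])<58)
    out=[]
    for i in range(16):
        y=48.75-6.5*i; m=w&(abs(G[...,1]-y)<3)
        x=G[m][:,0]; a=x[x<-22]; b=x[x>22]
        out.append((i+1,round(-25-np.percentile(a,3),1) if a.size>3 else None, round(np.percentile(b,97)-25,1) if b.size>3 else None))
    print(n,out); return p,G
E
python3 - <<'E'
from h import *
for n in ["scene","side"]:
    p,G=leaves(n); f=p["frame"].astype(int)
    m=(f.max(-1)<60)&(abs(G[...,1]-45)<50)&(G[...,0]<-15)&(G[...,0]>-70)&(G[...,2]>25)&(G[...,2]<55)
    print(m.sum(),np.percentile(G[m],[3,50,97],axis=0).round(0).tolist() if m.any() else '')
E
```

```text
scene [(1, np.float64(15.0), np.float64(953.9)), (2, np.float64(20.4), np.float64(953.2)), (3, np.float64(19.8), np.float64(951.2)), (4, np.float64(22.0), np.float64(948.6)), (5, np.float64(18.2), np.float64(951.7)), (6, np.float64(15.3), np.float64(979.7)), (7, np.float64(10.6), np.float64(1017.7)), (8, np.float64(5.6), np.float64(1060.5)), (9, np.float64(1.1), np.float64(1275.1)), (10, np.float64(3.7), np.float64(1278.9)), (11, np.float64(8.4), np.float64(1279.9)), (12, np.float64(11.9), np.float64(1285.2)), (13, np.float64(13.3), np.float64(1284.4)), (14, np.float64(15.7), np.float64(1287.7)), (15, np.float64(16.3), np.float64(1295.9)), (16, np.float64(12.9), np.float64(1295.7))]
57 [[-47.0, 33.0, 46.0], [-41.0, 35.0, 51.0], [-27.0, 49.0, 55.0]]
side [(1, np.float64(14.6), np.float64(293.5)), (2, np.float64(17.5), np.float64(292.0)), (3, np.float64(15.7), np.float64(26.5)), (4, np.float64(20.9), np.float64(21.7)), (5, np.float64(16.6), np.float64(25.3)), (6, np.float64(13.9), np.float64(100.7)), (7, np.float64(8.5), np.float64(33.4)), (8, np.float64(3.7), np.float64(40.0)), (9, None, np.float64(41.7)), (10, np.float64(2.1), np.float64(38.8)), (11, np.float64(6.1), np.float64(266.6)), (12, np.float64(9.6), np.float64(264.3)), (13, np.float64(11.5), np.float64(275.8)), (14, np.float64(12.9), np.float64(294.5)), (15, np.float64(14.7), np.float64(303.2)), (16, np.float64(11.0), np.float64(317.2))]
17 [[-44.0, 32.0, 46.0], [-32.0, 34.0, 48.0], [-25.0, 36.0, 50.0]]
```

```bash
python3 - <<'E'
from h import *
p=ctrl.get_image("scene"); save(p,"s4.png",(220,200,350,300),6)
E
```

```text
(no output)
```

View pics/s4.png

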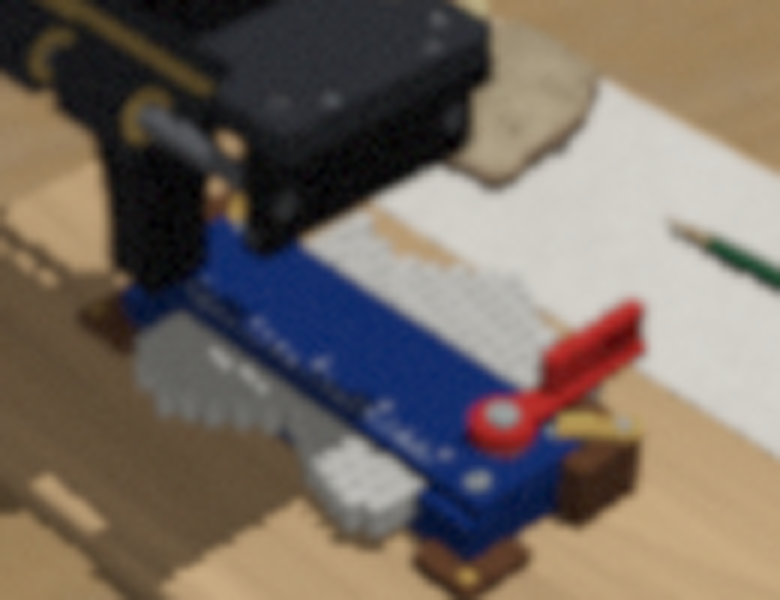

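The finger (at (155,210)) ends at about (165,280), apparently over the left end of the housing; leaves are all still out. Check the tip's real place by projection and depth.

```bash
python3 - <<'E'
from h import *
s=ctrl.get_state(); M=rot(s["tool_rot"]); t=s["position"]; print(t, gf(np.array(t)))
for n in ["scene","side"]:
    p=ctrl.get_image(n); W=cloud(p); G=gf(W)
    K=np.array([[p["fx"],0,p["cx"]],[0,p["fy"],p["cy"]],[0,0,1]]); Rc=rot(p["orientation"])
    pts=np.array([t,t+M@[0,0,-.019],t+M@[0,0,-.07]]); 
    uv=cv2.projectPoints((pts-p["position"])@Rc,np.zeros(3),np.zeros(3),K,np.array([p["k1"],0,0,0.]))[0].reshape(-1,2); print(n,uv.round(0).tolist())
    if n=="scene":
        f=p["frame"].astype(int)
        for v in range(222,252,3):
            for u in (241,247,251): print((u,v),f[v,u].tolist(),G[v,u].round(0).tolist(),end=" ")
            print()
E
```

```text
[0.50418731 0.28965453 0.02066457] [-34.08312398  43.90081091   8.6645691 ]
scene [[247.0, 261.0], [247.0, 252.0], [246.0, 228.0]]
(241, 222) [85, 71, 41] [-71.0, 9.0, 127.0] (247, 222) [68, 69, 72] [-70.0, -4.0, 132.0] (251, 222) [84, 87, 91] [-67.0, -10.0, 134.0] 
(241, 225) [23, 24, 24] [-44.0, 44.0, 90.0] (247, 225) [17, 16, 15] [-44.0, 28.0, 98.0] (251, 225) [62, 62, 65] [-67.0, -10.0, 129.0] 
(241, 228) [16, 18, 18] [-45.0, 43.0, 85.0] (247, 228) [13, 11, 13] [-43.0, 30.0, 91.0] (251, 228) [14, 18, 17] [-34.0, 30.0, 86.0] 
(241, 231) [19, 17, 18] [-46.0, 42.0, 80.0] (247, 231) [0, 3, 1] [-44.0, 29.0, 85.0] (251, 231) [9, 6, 5] [-32.0, 33.0, 78.0] 
(241, 234) [14, 13, 16] [-45.0, 44.0, 72.0] (247, 234) [10, 10, 8] [-41.0, 33.0, 76.0] (251, 234) [15, 14, 13] [-32.0, 34.0, 71.0] 
(241, 237) [16, 15, 16] [-44.0, 45.0, 65.0] (247, 237) [8, 8, 5] [-40.0, 35.0, 68.0] (251, 237) [7, 5, 9] [-31.0, 35.0, 64.0] 
(241, 240) [19, 19, 21] [-44.0, 46.0, 58.0] (247, 240) [11, 8, 9] [-40.0, 34.0, 63.0] (251, 240) [10, 7, 9] [-32.0, 33.0, 59.0] 
(241, 243) [24, 22, 25] [-46.0, 44.0, 54.0] (247, 243) [10, 11, 11] [-40.0, 35.0, 56.0] (251, 243) [11, 7, 10] [-32.0, 34.0, 52.0] 
(241, 246) [81, 66, 51] [-45.0, 45.0, 46.0] (247, 246) [11, 15, 13] [-40.0, 35.0, 49.0] (251, 246) [19, 24, 43] [-13.0, 58.0, 22.0] 
(241, 249) [17, 25, 60] [-25.0, 72.0, 14.0] (247, 249) [8, 15, 45] [-19.0, 61.0, 17.0] (251, 249) [24, 32, 57] [-19.0, 50.0, 23.0] 
side [[239.0, 248.0], [238.0, 241.0], [237.0, 222.0]]
```

The fingers' visible lower end is about 37 mm higher than the reported TCP. That agrees with there being no contact force and no leaf having moved. I'll back off, go down in steps and re-measure the tip.

Call:
{"name": "move_arm", "arguments": {
  "increments": "-9 -1.7 0 0 0 0 255;-9 -1.7 0 0 0 0 255;-9 -1.7 0 0 0 0 255;-9 -1.7 0 0 0 0 255;-9 -1.7 0 0 0 0 255;0 0 -4 0 0 0 255;0 0 -4 0 0 0 255;0 0 0 0 0 0 255"
}}

```text
time: 6.27
position: [0.4589, 0.2809, 0.0119]
tool_rot: [0.287, -3.128, 0.001]
ft_force: [0.8, -0.0, 0.3]
grip_width: 0.009
grip_force: 0.0
```

```bash
cat >> h.py <<'E'
def tip():
    s=ctrl.get_state(); t=gf(np.array(s["position"])); print("t",s["time"],"tcp_g",t.round(1),"F",s["ft_force"].round(1),s["grip_width"])
    for n in ["scene","side"]:
        p=ctrl.get_image(n); G=gf(cloud(p)); f=p["frame"].astype(int)
        m=(f.max(-1)<45)&(abs(G[...,0]-t[0])<16)&(abs(G[...,1]-t[1])<22)&(G[...,2]>4)&(G[...,2]<100)
        m=cv2.erode(m.astype(np.uint8),np.ones((2,2)))>0
        q=G[m]; print(n,len(q),"min z",np.sort(q[:,2])[:8].round(0), "ext",np.percentile(q[q[:,2]<np.percentile(q[:,2],50)],[3,97],axis=0).round(0).tolist())
E
python3 - <<'E'
from h import *
tip()
E
```

```text
t 6.2667 tcp_g [-80.2  43.5  -0.1] F [ 0.8 -0.   0.3] 0.00868743110008945
scene 245 min z [39. 39. 40. 40. 41. 41. 41. 41.] ext [[-93.0, 33.0, 40.0], [-74.0, 47.0, 59.0]]Traceback (most recent call last):
  File "<stdin>", line 2, in <module>
  File "h.py", line 38, in tip
    q=G[m]; print(n,len(q),"min z",np.sort(q[:,2])[:8].round(0), "ext",np.percentile(q[q[:,2]<np.percentile(q[:,2],50)],[3,97],axis=0).round(0).tolist())
                                                                                              ~~~~~~~~~~~~~^^^^^^^^^^^
    return _quantile_unchecked(
        a, q, axis, out, overwrite_input, method, keepdims, weights)
    return _ureduce(a,
                    func=_quantile_ureduce_func,
    ...<5 lines>...
                    overwrite_input=overwrite_input,
                    method=method)
    r = func(a, **kwargs)
    result = _quantile(arr,
                       quantiles=q,
    ...<2 lines>...
                       out=out,
                       weights=wgt)
    slices_having_nans = np.isnan(arr[-1, ...])
                                  ~~~^^^^^^^^^
IndexError: index -1 is out of bounds for axis 0 with size 0
```

Call:
{"name": "move_arm", "arguments": {
  "increments": "0 0 -3 0 0 0 255;0 0 -3 0 0 0 255;0 0 -3 0 0 0 255;0 0 -3 0 0 0 255;0 0 -3 0 0 0 255;0 0 -3 0 0 0 255;0 0 0 0 0 0 255;0 0 0 0 0 0 255"
}}

```text
time: 7.03
position: [0.4591, 0.2811, -0.0056]
tool_rot: [0.287, -3.128, 0.0]
ft_force: [-0.6, -0.4, -0.4]
grip_width: 0.006
grip_force: 0.0
```

```bash
python3 - <<'E'
from h import *
import h
try: tip()
except IndexError: pass
p=ctrl.get_image("scene"); G=gf(cloud(p)); f=p["frame"].astype(int); save(p,"s5.png",(200,180,340,285),5.7)
m=(f.max(-1)<45)&(abs(G[...,0]+85)<20)&(abs(G[...,1]-43)<30)&(G[...,2]>-5)&(G[...,2]<100)
v,u=np.nonzero(m)
for r in range(v.min(),v.max()+1,3):
    k=v==r
    if k.any(): print(r,u[k].min(),u[k].max(),G[r,u[k].min()].round(0),G[r,u[k].max()].round(0))
E
```

```text
t 7.0333 tcp_g [-80.   43.7 -17.6] F [-0.6 -0.4 -0.4] 0.006253855733976772
scene 226 min z [21. 21. 21. 22. 22. 22. 23. 23.] ext [[-93.0, 33.0, 22.0], [-74.0, 48.0, 39.0]]
244 231 231 [-87.  16.  88.] [-87.  16.  88.]
247 230 231 [-81.  28.  72.] [-79.  28.  71.]
250 220 234 [-92.  41.  64.] [-71.  31.  60.]
253 218 228 [-91.  48.  54.] [-83.  31.  59.]
256 218 232 [-91.  50.  46.] [-73.  35.  45.]
259 218 232 [-91.  50.  40.] [-73.  35.  39.]
262 218 232 [-92.  49.  35.] [-74.  34.  33.]
265 218 232 [-92.  51.  27.] [-74.  35.  26.]
268 220 231 [-90.  48.  21.] [-77.  35.  22.]
271 224 225 [-92.  34.  24.] [-91.  32.  25.]
```

View pics/s5.png

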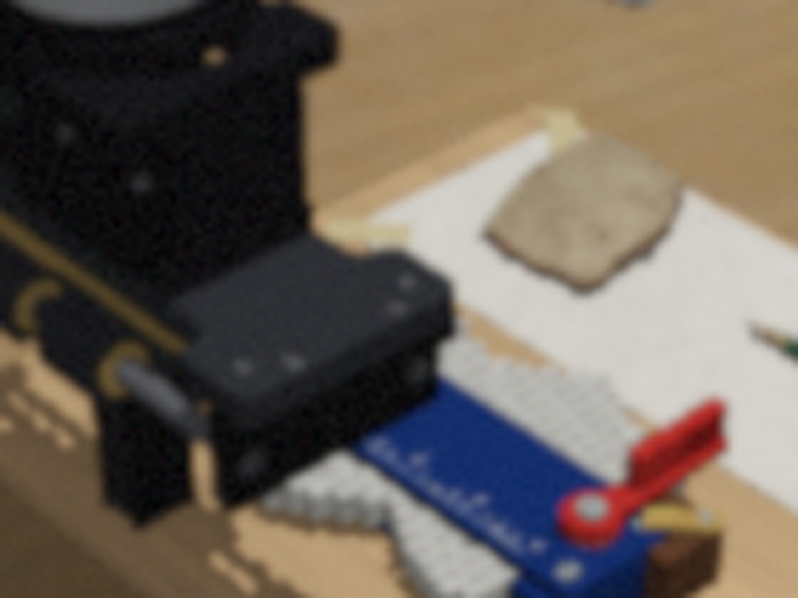

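The visible finger spans x_g -92…-74 and y_g 34…51, with its tip at z_g ≈ 21, so the real tip is about 39 mm above the reported TCP. I'll correct for that: 12 mm further down, then push.

Call:
{"name": "move_arm", "arguments": {
  "increments": "0 0 -3 0 0 0 255;0 0 -3 0 0 0 255;0 0 -3 0 0 0 255;0 0 -3 0 0 0 255;0 0 0 0 0 0 255;4.9 0.9 0 0 0 0 255;4.9 0.9 0 0 0 0 255;0 0 0 0 0 0 255"
}}

```text
time: 7.85
position: [0.4707, 0.2832, -0.0169]
tool_rot: [-0.286, 3.127, 0.001]
ft_force: [0.6, -0.4, 0.4]
grip_width: 0.01
grip_force: 0.0
```

```bash
python3 - <<'E'
from h import *
try: tip()
except IndexError: pass
E
```

```text
t 7.85 tcp_g [-68.2  43.7 -28.9] F [ 0.6 -0.4  0.4] 0.010256972134936274
scene 225 min z [ 9.  9.  9.  9. 10. 10. 10. 11.] ext [[-81.0, 33.0, 10.0], [-61.0, 48.0, 28.0]]
```

Call:
{"name": "move_arm", "arguments": {
  "increments": "3.9 0.7 0 0 0 0 255;3.9 0.7 0 0 0 0 255;3.9 0.7 0 0 0 0 255;3.9 0.7 0 0 0 0 255;3.9 0.7 0 0 0 0 255;3.9 0.7 0 0 0 0 255;3.9 0.7 0 0 0 0 255;0 0 0 0 0 0 255"
}}

```text
time: 8.62
position: [0.497, 0.288, -0.0175]
tool_rot: [-0.286, 3.128, 0.0]
ft_force: [-1.1, 0.6, -0.5]
grip_width: 0.003
grip_force: 0.1
```

Call:
{"name": "move_arm", "arguments": {
  "increments": "1 0.2 0 0 0 0 255;1 0.2 0 0 0 0 255;1 0.2 0 0 0 0 255;1 0.2 0 0 0 0 255;0 0 0 0 0 0 255;0 0 0 0 0 0 255;0 0 0 0 0 0 255;0 0 0 0 0 0 255"
}}

```text
time: 9.28
position: [0.5003, 0.2886, -0.0173]
tool_rot: [-0.287, 3.128, 0.0]
ft_force: [-0.6, -0.2, -0.6]
grip_width: 0.003
grip_force: 0.6
```

```bash
python3 - <<'E'
from h import *
try: tip()
except IndexError: pass
leaves("side")
E
```

```text
t 9.2833 tcp_g [-38.1  43.6 -29.3] F [-0.6 -0.2 -0.6] 0.002906002227972559
scene 221 min z [10. 10. 11. 12. 14. 14. 14. 15.] ext [[-52.0, 33.0, 12.0], [-30.0, 48.0, 31.0]]
side [(1, None, np.float64(280.8)), (2, None, np.float64(106.0)), (3, None, np.float64(39.6)), (4, None, np.float64(160.3)), (5, np.float64(16.3), np.float64(98.9)), (6, np.float64(14.0), np.float64(32.2)), (7, np.float64(8.5), np.float64(32.7)), (8, np.float64(3.6), np.float64(43.9)), (9, np.float64(-0.3), np.float64(41.4)), (10, np.float64(3.3), np.float64(37.4)), (11, np.float64(6.2), np.float64(265.0)), (12, np.float64(9.7), np.float64(263.4)), (13, np.float64(11.7), np.float64(272.2)), (14, np.float64(12.9), np.float64(290.3)), (15, np.float64(15.1), np.float64(303.9)), (16, np.float64(10.9), np.float64(318.7))]
```

Call:
{"name": "move_arm", "arguments": {
  "increments": "1 0.2 0 0 0 0 255;1 0.2 0 0 0 0 255;1 0.2 0 0 0 0 255;0.5 0.1 0 0 0 0 255;0 0 0 0 0 0 255;0 0 0 0 0 0 255;0 0 0 0 0 0 255;0 0 0 0 0 0 255"
}}

```text
time: 10.1
position: [0.5041, 0.2893, -0.0173]
tool_rot: [-0.286, 3.128, 0.0]
ft_force: [-1.1, -0.4, -0.1]
grip_width: 0.003
grip_force: 0.4
```

Call:
{"name": "move_arm", "arguments": {
  "increments": "0.5 0.1 0 0 0 0 255;0.5 0.1 0 0 0 0 255;0.5 0.1 0 0 0 0 255;0.5 0.1 0 0 0 0 255;0 0 0 0 0 0 255;0 0 0 0 0 0 255;0 0 0 0 0 0 255;0 0 0 0 0 0 255"
}}

```text
time: 10.77
position: [0.5053, 0.2898, -0.0174]
tool_rot: [0.287, -3.128, 0.0]
ft_force: [-3.9, -1.0, 2.5]
grip_width: 0.004
grip_force: 2.3
```

Call:
{"name": "move_arm", "arguments": {
  "increments": "0.5 0.1 0 0 0 0 255;0.5 0.1 0 0 0 0 255;0.5 0.1 0 0 0 0 255;0.5 0.1 0 0 0 0 255;0 0 0 0 0 0 255;0 0 0 0 0 0 255;0 0 0 0 0 0 255;0 0 0 0 0 0 255"
}}

```text
time: 11.43
position: [0.5053, 0.2898, -0.018]
tool_rot: [0.287, -3.124, 0.002]
ft_force: [-8.3, -1.1, 3.1]
grip_width: 0.007
grip_force: 4.2
```

Call:
{"name": "move_arm", "arguments": {
  "increments": "-16.7 -3.1 0 0 0 0 255;-16.7 -3.1 0 0 0 0 255;2.7 -14.75 0 0 0 0 255;0 0 0 0 0 0 255;4.9 0.9 0 0 0 0 255;4.9 0.9 0 0 0 0 255;4.9 0.9 0 0 0 0 255;4.9 0.9 0 0 0 0 255"
}}

```text
time: 12.1
position: [0.4974, 0.2735, -0.0174]
tool_rot: [0.287, -3.128, -0.0]
ft_force: [-1.8, -0.5, 1.1]
grip_width: 0.004
grip_force: 1.0
```

Call:
{"name": "move_arm", "arguments": {
  "increments": "4.2 0.8 0 0 0 0 255;4.2 0.8 0 0 0 0 255;4.2 0.8 0 0 0 0 255;0.6 0.1 0 0 0 0 255;0.6 0.1 0 0 0 0 255;0 0 0 0 0 0 255;0 0 0 0 0 0 255;0 0 0 0 0 0 255"
}}

```text
time: 12.77
position: [0.5084, 0.2749, -0.0182]
tool_rot: [0.287, -3.124, 0.002]
ft_force: [-5.5, -1.7, 1.4]
grip_width: 0.007
grip_force: 2.8
```

```bash
python3 - <<'E'
from h import *
leaves("scene");leaves("side")
E
```

```text
scene [(1, None, np.float64(946.8)), (2, None, np.float64(952.9)), (3, None, np.float64(954.1)), (4, None, np.float64(949.4)), (5, None, np.float64(954.9)), (6, np.float64(5.8), np.float64(981.9)), (7, np.float64(10.2), np.float64(1019.9)), (8, np.float64(4.1), np.float64(1062.4)), (9, np.float64(1.5), np.float64(1276.8)), (10, np.float64(3.9), np.float64(1277.3)), (11, np.float64(6.7), np.float64(1282.7)), (12, np.float64(11.0), np.float64(1284.5)), (13, np.float64(11.8), np.float64(1285.2)), (14, np.float64(14.4), np.float64(1293.5)), (15, np.float64(15.4), np.float64(1290.9)), (16, np.float64(11.8), np.float64(1298.3))]
side [(1, None, np.float64(293.5)), (2, None, np.float64(290.9)), (3, None, np.float64(288.0)), (4, None, np.float64(45.1)), (5, None, np.float64(44.7)), (6, None, np.float64(245.7)), (7, np.float64(6.0), np.float64(54.5)), (8, np.float64(3.1), np.float64(51.7)), (9, np.float64(-0.7), np.float64(45.4)), (10, np.float64(1.0), np.float64(42.6)), (11, np.float64(5.4), np.float64(233.2)), (12, np.float64(8.8), np.float64(264.0)), (13, np.float64(10.6), np.float64(276.1)), (14, np.float64(13.1), np.float64(287.8)), (15, np.float64(13.4), np.float64(302.2)), (16, np.float64(10.7), np.float64(320.9))]
```

Works well. Continue with the remaining steps.

Call:
{"name": "move_arm", "arguments": {
  "increments": "-16.7 -3.1 0 0 0 0 255;-16.7 -3.1 0 0 0 0 255;2.7 -14.75 0 0 0 0 255;0 0 0 0 0 0 255;4.9 0.9 0 0 0 0 255;4.9 0.9 0 0 0 0 255;4.9 0.9 0 0 0 0 255;4.9 0.9 0 0 0 0 255"
}}

```text
time: 13.53
position: [0.5007, 0.2589, -0.0172]
tool_rot: [-0.287, 3.128, 0.001]
ft_force: [0.4, 0.3, -0.2]
grip_width: 0.004
grip_force: 0.0
```

Call:
{"name": "move_arm", "arguments": {
  "increments": "4.2 0.8 0 0 0 0 255;4.2 0.8 0 0 0 0 255;4.2 0.8 0 0 0 0 255;0.6 0.1 0 0 0 0 255;0.6 0.1 0 0 0 0 255;0 0 0 0 0 0 255;0 0 0 0 0 0 255;0 0 0 0 0 0 255"
}}

```text
time: 14.2
position: [0.5111, 0.2605, -0.018]
tool_rot: [0.287, -3.125, 0.001]
ft_force: [-5.1, -0.3, 1.8]
grip_width: 0.005
grip_force: 2.6
```

Call:
{"name": "move_arm", "arguments": {
  "increments": "-16.7 -3.1 0 0 0 0 255;-16.7 -3.1 0 0 0 0 255;2.7 -14.75 0 0 0 0 255;0 0 0 0 0 0 255;4.9 0.9 0 0 0 0 255;4.9 0.9 0 0 0 0 255;4.9 0.9 0 0 0 0 255;4.9 0.9 0 0 0 0 255"
}}

```text
time: 14.87
position: [0.5034, 0.2441, -0.0172]
tool_rot: [-0.287, 3.127, 0.001]
ft_force: [0.7, -0.1, -0.2]
grip_width: 0.006
grip_force: 0.0
```

Call:
{"name": "move_arm", "arguments": {
  "increments": "4.2 0.8 0 0 0 0 255;4.2 0.8 0 0 0 0 255;4.2 0.8 0 0 0 0 255;0.6 0.1 0 0 0 0 255;0.6 0.1 0 0 0 0 255;0 0 0 0 0 0 255;0 0 0 0 0 0 255;0 0 0 0 0 0 255"
}}

```text
time: 15.53
position: [0.5138, 0.2456, -0.0181]
tool_rot: [0.287, -3.124, 0.001]
ft_force: [-5.2, -0.8, 0.9]
grip_width: 0.003
grip_force: 2.6
```

Call:
{"name": "move_arm", "arguments": {
  "increments": "-16.7 -3.1 0 0 0 0 255;-16.7 -3.1 0 0 0 0 255;2.7 -14.75 0 0 0 0 255;0 0 0 0 0 0 255;4.9 0.9 0 0 0 0 255;4.9 0.9 0 0 0 0 255;4.9 0.9 0 0 0 0 255;4.9 0.9 0 0 0 0 255"
}}

```text
time: 16.2
position: [0.506, 0.2294, -0.0172]
tool_rot: [-0.287, 3.128, 0.001]
ft_force: [-0.6, -0.1, 0.3]
grip_width: 0.001
grip_force: 0.7
```

Call:
{"name": "move_arm", "arguments": {
  "increments": "4.2 0.8 0 0 0 0 255;4.2 0.8 0 0 0 0 255;4.2 0.8 0 0 0 0 255;0.6 0.1 0 0 0 0 255;0.6 0.1 0 0 0 0 255;0 0 0 0 0 0 255;0 0 0 0 0 0 255;0 0 0 0 0 0 255"
}}

```text
time: 16.87
position: [0.5165, 0.2312, -0.018]
tool_rot: [0.287, -3.124, 0.001]
ft_force: [-6.1, 0.9, 1.2]
grip_width: 0.005
grip_force: 2.9
```

Call:
{"name": "move_arm", "arguments": {
  "increments": "-16.7 -3.1 0 0 0 0 255;-16.7 -3.1 0 0 0 0 255;2.7 -14.75 0 0 0 0 255;0 0 0 0 0 0 255;4.9 0.9 0 0 0 0 255;4.9 0.9 0 0 0 0 255;4.9 0.9 0 0 0 0 255;4.9 0.9 0 0 0 0 255"
}}

```text
time: 17.53
position: [0.5084, 0.2145, -0.0173]
tool_rot: [-0.287, 3.128, 0.0]
ft_force: [-0.4, -0.4, 0.5]
grip_width: 0.007
grip_force: 0.6
```

Call:
{"name": "move_arm", "arguments": {
  "increments": "4.2 0.8 0 0 0 0 255;4.2 0.8 0 0 0 0 255;4.2 0.8 0 0 0 0 255;0.6 0.1 0 0 0 0 255;0.6 0.1 0 0 0 0 255;0 0 0 0 0 0 255;0 0 0 0 0 0 255;0 0 0 0 0 0 255"
}}

```text
time: 18.2
position: [0.5197, 0.2164, -0.0179]
tool_rot: [0.287, -3.126, 0.0]
ft_force: [-6.0, -0.1, 0.9]
grip_width: 0.006
grip_force: 2.6
```

```bash
python3 - <<'E'
from h import *
leaves("scene");leaves("side")
try: tip()
except IndexError: pass
E
```

```text
scene [(1, np.float64(-0.7), np.float64(954.7)), (2, np.float64(0.4), np.float64(952.4)), (3, np.float64(-0.8), np.float64(954.1)), (4, np.float64(0.7), np.float64(950.7)), (5, np.float64(-0.9), None), (6, np.float64(-0.6), np.float64(983.4)), (7, np.float64(-0.0), np.float64(1026.5)), (8, None, np.float64(1060.6)), (9, None, np.float64(1280.1)), (10, None, np.float64(1278.8)), (11, None, np.float64(1284.8)), (12, None, np.float64(1282.4)), (13, None, np.float64(1285.2)), (14, None, np.float64(1288.8)), (15, np.float64(3.5), np.float64(1295.0)), (16, np.float64(12.1), np.float64(1300.0))]
side [(1, None, np.float64(294.1)), (2, None, np.float64(290.2)), (3, None, np.float64(287.9)), (4, None, np.float64(284.4)), (5, None, np.float64(282.4)), (6, None, np.float64(278.0)), (7, None, np.float64(276.6)), (8, None, np.float64(163.0)), (9, None, np.float64(269.8)), (10, None, np.float64(266.4)), (11, None, np.float64(267.3)), (12, None, np.float64(263.1)), (13, None, np.float64(277.3)), (14, None, np.float64(292.0)), (15, None, np.float64(301.9)), (16, None, np.float64(320.7))]
t 18.3 tcp_g [-32.2 -31.  -29.9] F [-4.7  0.8  0.6] 0.009421400921061354
scene 251 min z [ 8.  9. 10. 10. 11. 11. 11. 11.] ext [[-45.0, -41.0, 11.0], [-23.0, -26.0, 28.0]]
```

Call:
{"name": "move_arm", "arguments": {
  "increments": "-16.7 -3.1 0 0 0 0 255;-16.7 -3.1 0 0 0 0 255;2.7 -14.75 0 0 0 0 255;0 0 0 0 0 0 255;4.9 0.9 0 0 0 0 255;4.9 0.9 0 0 0 0 255;4.9 0.9 0 0 0 0 255;4.9 0.9 0 0 0 0 255"
}}

```text
time: 19.07
position: [0.5115, 0.1999, -0.0172]
tool_rot: [-0.287, 3.127, 0.001]
ft_force: [-0.7, 0.6, -1.2]
grip_width: 0.001
grip_force: 0.3
```

Call:
{"name": "move_arm", "arguments": {
  "increments": "4.2 0.8 0 0 0 0 255;4.2 0.8 0 0 0 0 255;4.2 0.8 0 0 0 0 255;0.6 0.1 0 0 0 0 255;0.6 0.1 0 0 0 0 255;0 0 0 0 0 0 255;0 0 0 0 0 0 255;0 0 0 0 0 0 255"
}}

```text
time: 19.73
position: [0.5221, 0.2014, -0.018]
tool_rot: [0.287, -3.125, 0.001]
ft_force: [-5.3, -0.0, 1.1]
grip_width: 0.003
grip_force: 2.5
```

Call:
{"name": "move_arm", "arguments": {
  "increments": "-10 -1.8 0 0 0 0 255;-10 -1.8 0 0 0 0 255;-10 -1.8 5 0 0 0 255;0 0 15 0 0 0 255;0 0 20 0 0 0 255;0 0 20 0 0 0 255;0 0 20 0 0 0 255;0 0 10 0 0 0 255"
}}

```text
time: 20.4
position: [0.4954, 0.1968, 0.0756]
tool_rot: [-0.286, 3.123, 0.003]
ft_force: [1.5, 1.1, -0.1]
grip_width: 0.004
grip_force: 0.0
```

Call:
{"name": "move_arm", "arguments": {
  "increments": "0 -20 5 0 0 0 255;0 -20 5 0 0 0 255;0 -20 0 0 0 0 255;0 -20 0 0 0 0 255;0 -10 0 0 0 0 255;0 -10 0 0 0 0 255;0 0 0 0 0 0 255;0 0 0 0 0 0 255"
}}

```text
time: 21.07
position: [0.494, 0.0967, 0.0826]
tool_rot: [-0.286, 3.128, 0.001]
ft_force: [0.7, -0.4, 0.1]
grip_width: 0.011
grip_force: 0.0
```

```bash
python3 - <<'E'
from h import *
for n in ["scene","side"]:
    p,G=leaves(n)
    f=p["frame"].astype(int); r,g,b=f[...,0],f[...,1],f[...,2]
    reg=(abs(G[...,0])<100)&(abs(G[...,1]+40)<70)
    q=G[reg&(r>130)&(g<75)&(b<75)]; print(n,"all red",len(q),np.percentile(q,[2,50,98],axis=0).round(0).tolist())
    if len(q): print(cv2.minAreaRect(q[q[:,2]>36][:,:2].astype(np.float32)))
    q=G[(abs(G[...,0])<35)&(abs(G[...,1])<90)&(b>r+40)&(b>g+30)&(abs(G[...,2]-22)<5)]; print("blue",cv2.minAreaRect(q[:,:2].astype(np.float32)))
    if n=="scene": save(p,"s6.png",(210,200,350,305),5.7)
print(ctrl.get_state()["time"])
E
```

```text
scene [(1, np.float64(-0.7), np.float64(956.8)), (2, np.float64(0.3), np.float64(953.9)), (3, np.float64(-1.0), np.float64(953.0)), (4, np.float64(0.3), np.float64(955.3)), (5, np.float64(-0.9), np.float64(955.0)), (6, np.float64(-0.9), np.float64(987.9)), (7, np.float64(-0.7), np.float64(1020.2)), (8, np.float64(-0.4), np.float64(1053.1)), (9, np.float64(0.4), np.float64(1280.5)), (10, np.float64(-1.2), np.float64(1281.6)), (11, np.float64(0.3), np.float64(1284.7)), (12, np.float64(-1.2), None), (13, np.float64(-0.1), np.float64(1288.2)), (14, np.float64(0.2), np.float64(1286.5)), (15, np.float64(-0.8), np.float64(1293.5)), (16, np.float64(0.3), np.float64(1292.4))]Traceback (most recent call last):
  File "<stdin>", line 6, in <module>
    return _quantile_unchecked(
        a, q, axis, out, overwrite_input, method, keepdims, weights)
    return _ureduce(a,
                    func=_quantile_ureduce_func,
    ...<5 lines>...
                    overwrite_input=overwrite_input,
                    method=method)
    r = func(a, **kwargs)
    result = _quantile(arr,
                       quantiles=q,
    ...<2 lines>...
                       out=out,
                       weights=wgt)
    slices_having_nans = np.isnan(arr[-1, ...])
                                  ~~~^^^^^^^^^
IndexError: index -1 is out of bounds for axis 0 with size 0
```

```bash
python3 - <<'E'
from h import *
p=ctrl.get_image("side"); G=gf(cloud(p))
f=p["frame"].astype(int); r,g,b=f[...,0],f[...,1],f[...,2]
reg=(abs(G[...,0]-20)<80)&(abs(G[...,1]+40)<70)
q=G[reg&(r>100)&(g<.55*r)&(b<.55*r)&(G[...,2]>18)]; print("red",len(q))
if len(q)>5:
    print(np.percentile(q,[2,50,98],axis=0).round(0).tolist()); print(cv2.minAreaRect(q[q[:,2]>37][:,:2].astype(np.float32)),cv2.minAreaRect(q[q[:,2]<32][:,:2].astype(np.float32)))
for t in ["lever_pivot","lever_rib"]: print(t,[(gf(np.array(x["centre"])).round(1).tolist(),round(x["score"],2)) for x in ctrl.find_in(t,p)[:2]])
save(p,"s6.png",(190,180,350,300),5)
E
```

```text
red 106
[[35.0, -62.0, 26.0], [48.0, -60.0, 35.0], [60.0, -55.0, 43.0]]
((47.38542938232422, -57.36576843261719), (25.053884506225586, 7.017556190490723), 5.5973219871521) ((48.14917755126953, -60.53034973144531), (25.574127197265625, 4.949703216552734), 4.725170612335205)
lever_pivot [([57.0, 1.6, 15.9], 0.57)]
lever_rib []
```

View pics/s6.png

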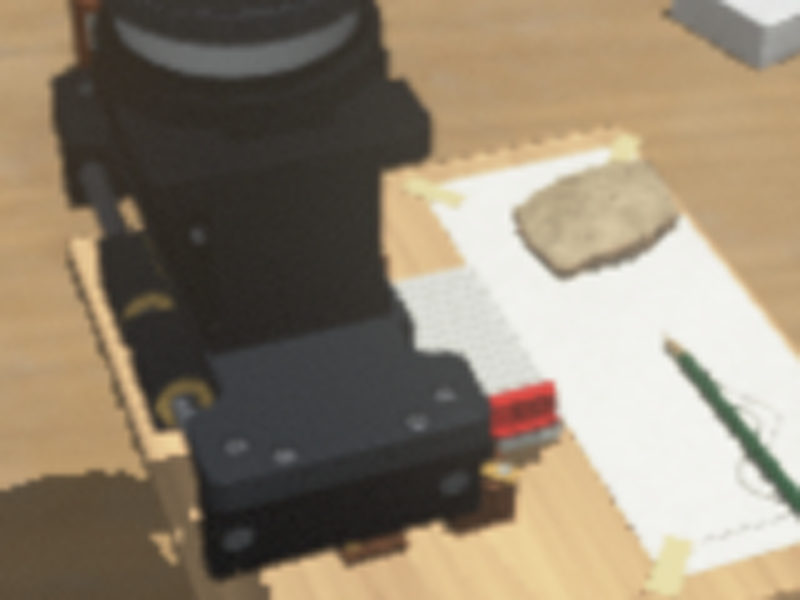

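The side view shows the lever's rib end at (520,410) still pointing away; leaves measured flush within about 1 mm. Now go to the right of the lever rib.

Call:
{"name": "move_arm", "arguments": {
  "increments": "15.4 9.7 0 0 0 0 255;15.4 9.7 0 0 0 0 255;15.4 9.7 0 0 0 0 255;15.4 9.7 0 0 0 0 255;15.4 9.7 0 0 0 0 255;15.4 9.7 0 0 0 0 255;15.4 9.7 0 0 0 0 255;15.4 9.7 0 0 0 0 255"
}}

```text
time: 21.93
position: [0.6177, 0.1755, 0.0822]
tool_rot: [0.289, -3.128, -0.0]
ft_force: [-0.7, 0.3, 1.0]
grip_width: 0.006
grip_force: 0.0
```

Call:
{"name": "move_arm", "arguments": {
  "increments": "0 0 -12 0 0 0 255;0 0 -12 0 0 0 255;0 0 -12 0 0 0 255;0 0 -12 0 0 0 255;0 0 -12 0 0 0 255;0 0 -12 0 0 0 255;0 0 -4 0 0 0 255;0 0 0 0 0 0 255"
}}

```text
time: 22.6
position: [0.6158, 0.1733, 0.0048]
tool_rot: [0.286, -3.126, 0.001]
ft_force: [-0.6, -0.3, 0.0]
grip_width: 0.003
grip_force: 0.0
```

```bash
python3 - <<'E'
from h import *
try: tip()
except IndexError: pass
for n in ["scene","side"]:
    p=ctrl.get_image(n); G=gf(cloud(p))
    f=p["frame"].astype(int); r,g,b=f[...,0],f[...,1],f[...,2]
    reg=(abs(G[...,0]-20)<80)&(abs(G[...,1]+40)<70)
    q=G[reg&(r>100)&(g<.55*r)&(b<.55*r)&(G[...,2]>18)]; print("red",len(q))
    if len(q)>5: print(np.percentile(q,[2,50,98],axis=0).round(0).tolist()); print(cv2.minAreaRect(q[q[:,2]>37][:,:2].astype(np.float32)))
save(p,"s7.png",(190,180,350,300),5)
E
```

```text
t 22.6 tcp_g [ 54.5 -90.8  -7.2] F [-0.6 -0.3  0. ] 0.003449168088102842
scene 269 min z [32. 32. 32. 33. 33. 33. 33. 34.] ext [[41.0, -102.0, 33.0], [60.0, -88.0, 56.0]]
side 41 min z [36. 37. 37. 37. 38. 39. 40. 41.] ext [[44.0, -101.0, 37.0], [53.0, -92.0, 46.0]]
red 104
[[-3.0, -65.0, 26.0], [29.0, -60.0, 31.0], [56.0, -56.0, 43.0]]
((38.604400634765625, -58.30405807495117), (36.752872467041016, 5.00098991394043), 0.7137362360954285)
red 165
[[2.0, -66.0, 25.0], [30.0, -60.0, 30.0], [52.0, -53.0, 42.0]]
((35.89018249511719, -57.51713943481445), (23.183204650878906, 7.607731342315674), 2.0245254039764404)
```

View pics/s7.png

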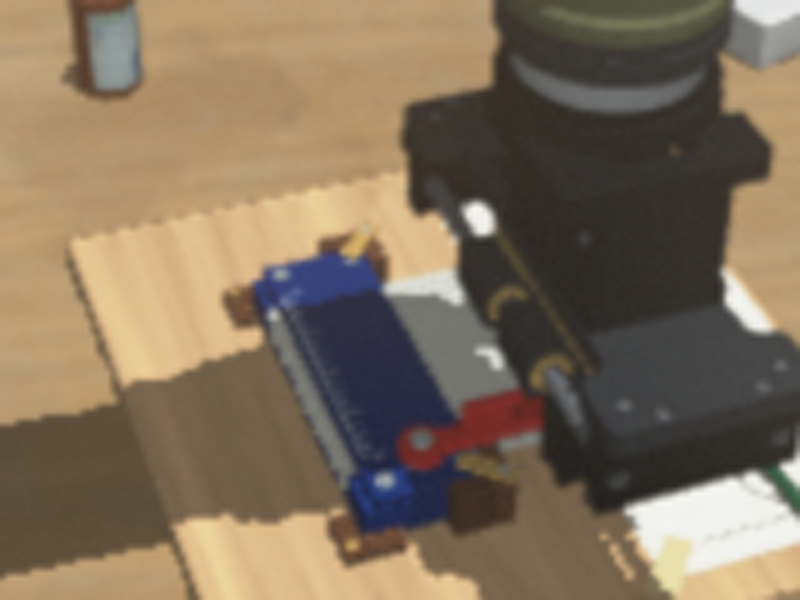

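Side view: housing's near edge has no protruding leaves, fingers stand right of the lever's end (545,400). Sweep the lever round.

Call:
{"name": "move_arm", "arguments": {
  "increments": "-1 8.5 -2 0 0 0 255;-1 8.5 0 0 0 0 255;-1.2 5.3 0 0 0 0 255;-1.2 5.3 0 0 0 0 255;-2.3 4.4 0 0 0 0 255;-2.3 4.4 0 0 0 0 255;-3.4 3.7 0 0 0 0 255;-3.4 3.7 0 0 0 0 255"
}}

```text
time: 23.47
position: [0.6015, 0.2181, 0.0049]
tool_rot: [-0.286, 3.128, 0.0]
ft_force: [1.8, 0.5, -0.2]
grip_width: 0.005
grip_force: 0.7
```

Call:
{"name": "move_arm", "arguments": {
  "increments": "-4.2 2.8 0 0 0 0 255;-4.2 2.8 0 0 0 0 255;-4.7 1.5 0 0 0 0 255;-4.7 1.5 0 0 0 0 255;-4 0.5 0 0 0 0 255;-4 0.5 0 0 0 0 255;0 0 0 0 0 0 255;0 0 0 0 0 0 255"
}}

```text
time: 24.13
position: [0.5747, 0.2269, 0.0045]
tool_rot: [0.287, -3.127, 0.001]
ft_force: [-0.1, 0.1, 0.2]
grip_width: 0.005
grip_force: 0.1
```

```bash
cat >> h.py <<'E'
def lever():
  for n in ["scene","side"]:
    p=ctrl.get_image(n); G=gf(cloud(p))
    f=p["frame"].astype(int); r,g,b=f[...,0],f[...,1],f[...,2]
    reg=(abs(G[...,0]-20)<80)&(abs(G[...,1]+30)<80)
    q=G[reg&(r>90)&(g<.5*r)&(b<.5*r)&(G[...,2]>18)]; print("red",len(q))
    if len(q)>5: print(np.percentile(q,[2,50,98],axis=0).round(0).tolist()); print(cv2.minAreaRect(q[q[:,2]>37][:,:2].astype(np.float32)))
E
python3 - <<'E'
from h import *
try: tip()
except IndexError: pass
lever()
E
```

```text
t 24.1333 tcp_g [ 23.8 -30.6  -7.5] F [-0.1  0.1  0.2] 0.005061790030553814
scene 252 min z [22. 23. 31. 31. 31. 32. 32. 32.] ext [[11.0, -41.0, 31.0], [30.0, -26.0, 56.0]]
red 188
[[-3.0, -65.0, 26.0], [3.0, -33.0, 31.0], [8.0, -4.0, 43.0]]
((4.992218971252441, -22.121021270751953), (37.6190299987793, 6.021273612976074), 84.69697570800781)
red 124
[[0.0, -66.0, 25.0], [6.0, -39.0, 31.0], [14.0, -6.0, 42.0]]
((7.508417129516602, -23.314205169677734), (37.45683288574219, 6.427614688873291), 87.28788757324219)
```

Call:
{"name": "move_arm", "arguments": {
  "increments": "-1.5 -0.3 0 0 0 0 255;-1.5 -0.3 0 0 0 0 255;-1.5 -0.3 0 0 0 0 255;-0.5 -0.1 0 0 0 0 255;0 0 0 0 0 0 255;0 0 0 0 0 0 255;0 0 0 0 0 0 255;0 0 0 0 0 0 255"
}}

```text
time: 25.0
position: [0.5713, 0.2262, 0.0049]
tool_rot: [-0.286, 3.127, 0.0]
ft_force: [5.4, -0.1, -2.3]
grip_width: 0.007
grip_force: 2.1
```

Call:
{"name": "move_arm", "arguments": {
  "increments": "-0.7 -0.1 0 0 0 0 255;-0.7 -0.1 0 0 0 0 255;-0.7 -0.1 0 0 0 0 255;0 0 0 0 0 0 255;0 0 0 0 0 0 255;0 0 0 0 0 0 255;0 0 0 0 0 0 255;0 0 0 0 0 0 255"
}}

```text
time: 25.67
position: [0.5706, 0.2264, 0.0053]
tool_rot: [-0.286, 3.124, 0.001]
ft_force: [7.6, 1.1, -3.4]
grip_width: 0.006
grip_force: 3.6
```

The lever is against its stop (7.6 N). Withdraw and verify.

Call:
{"name": "move_arm", "arguments": {
  "increments": "4 0.7 0 0 0 0 255;6 1.1 0 0 0 0 255;6 1.1 5 0 0 0 255;0 0 15 0 0 0 255;0 0 20 0 0 0 255;0 0 25 0 0 0 255;0 0 25 0 0 0 255;0 0 10 0 0 0 255"
}}

```text
time: 26.33
position: [0.5862, 0.2296, 0.1087]
tool_rot: [-0.286, 3.125, 0.003]
ft_force: [0.6, 0.5, -0.1]
grip_width: 0.007
grip_force: 0.0
```

Call:
{"name": "move_arm", "arguments": {
  "increments": "15 20 15 0 0 0 255;15 20 15 0 0 0 255;15 20 15 0 0 0 255;15 20 15 0 0 0 255;10 20 0 0 0 0 255;0 20 0 0 0 0 255;0 0 0 0 0 0 255;0 0 0 0 0 0 255"
}}

```text
time: 27.0
position: [0.6532, 0.3503, 0.163]
tool_rot: [0.291, -3.125, 0.001]
ft_force: [0.7, 0.2, -0.4]
grip_width: 0.008
grip_force: 0.0
```

```bash
python3 - <<'E'
from h import *
lever(); leaves("scene"); p,G=leaves("side")
f=p["frame"].astype(int); r,g,b=f[...,0],f[...,1],f[...,2]
q=G[(abs(G[...,0])<35)&(abs(G[...,1])<90)&(b>r+40)&(b>g+30)&(abs(G[...,2]-22)<5)]; print("blue",cv2.minAreaRect(q[:,:2].astype(np.float32)))
p=ctrl.get_image("scene"); save(p,"s8.png",(210,195,360,305),5.3)
s=ctrl.get_state(); print(s["time"],s["position"])
E
```

```text
red 203
[[-5.0, -65.0, 25.0], [0.0, -37.0, 30.0], [8.0, -4.0, 43.0]]
((1.8919365406036377, -22.265087127685547), (35.765174865722656, 5.955639362335205), 87.33683013916016)
red 140
[[-2.0, -65.0, 22.0], [3.0, -39.0, 31.0], [14.0, -4.0, 43.0]]
((4.429183006286621, -21.550729751586914), (38.30625534057617, 6.85124397277832), 87.09872436523438)
scene [(1, np.float64(1.0), np.float64(950.7)), (2, np.float64(2.2), np.float64(953.1)), (3, np.float64(0.0), np.float64(950.8)), (4, np.float64(2.2), np.float64(946.9)), (5, np.float64(1.7), np.float64(953.7)), (6, np.float64(0.6), np.float64(976.8)), (7, np.float64(1.5), np.float64(1017.4)), (8, np.float64(1.4), np.float64(1054.9)), (9, np.float64(1.9), np.float64(1278.2)), (10, np.float64(1.4), np.float64(1276.2)), (11, np.float64(1.4), np.float64(1212.6)), (12, np.float64(1.2), np.float64(1280.6)), (13, np.float64(0.6), np.float64(1284.7)), (14, np.float64(2.0), np.float64(1286.2)), (15, np.float64(0.9), np.float64(1290.8)), (16, np.float64(2.1), np.float64(1294.2))]
side [(1, None, np.float64(294.3)), (2, np.float64(0.3), np.float64(84.1)), (3, None, np.float64(44.2)), (4, np.float64(-0.9), np.float64(41.9)), (5, None, np.float64(43.1)), (6, None, np.float64(42.7)), (7, np.float64(-0.8), np.float64(43.5)), (8, None, np.float64(43.6)), (9, np.float64(0.2), np.float64(42.9)), (10, None, np.float64(44.0)), (11, np.float64(0.3), np.float64(234.9)), (12, None, np.float64(263.1)), (13, np.float64(-0.8), np.float64(273.8)), (14, None, np.float64(289.3)), (15, None, np.float64(303.5)), (16, np.float64(-0.6), np.float64(315.5))]
blue ((2.080434799194336, -0.7020645141601562), (47.981143951416016, 146.54774475097656), 1.5200475454330444)
27.25 [0.65481274 0.34710395 0.16482024]
```

View pics/s8.png

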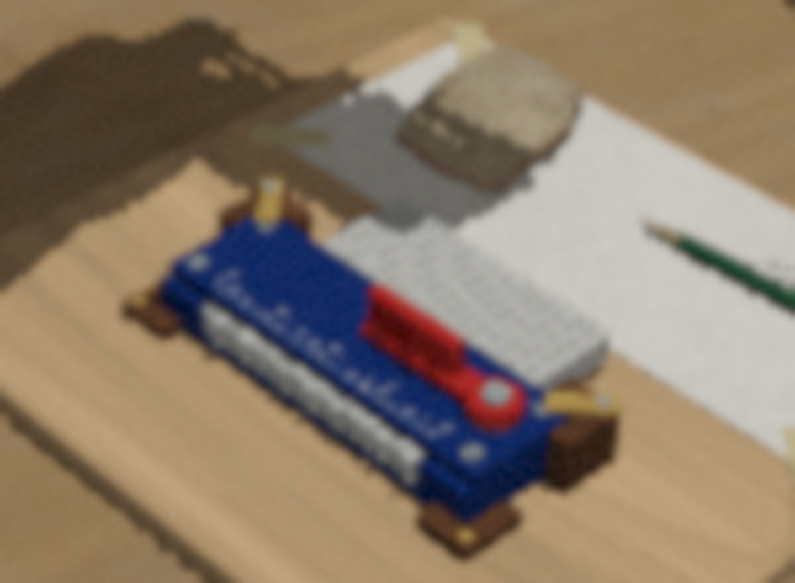

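```bash
python3 -c "
from bench import ctrl
print(ctrl.close_job())"
```

```text
the job is handed in; nothing more can be done
None
```

The job is handed in after about 27 s: all 16 leaves measure flush with the housing to within the cameras' 1–2 mm. The red lever lies along the housing, pressed firmly against its stop. The gauge is still in its cleats, and nothing touched the sherd, pencil or bottle.

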